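Face the spice jar to the pantry reader and snap its cap home

ROBOT

A 7-joint arm with a two-finger parallel gripper is mounted at the origin on the work surface. World frame = base frame: x ahead of the robot, y to its left, z up, the work surface at z = 0. Lengths are in m, angles in degrees, forces in N, time in s.
With the tool pointing down it reaches from about 0.4 to 0.85 m from the base axis. Payload 4.4 kg.
Tool frame: the origin (TCP) lies midway between the tips of the shut fingers; the grasp point (between the pads) lies robot.grip_point_offset behind it (robot.grip_point_offset is the distance from the TCP to the grasp point, in m); y points along the fingers, z is the direction in which the jaws open and shut, and the axes are right-handed (so a half turn about y gives the same grasp; the last joint's range is limited). The gripper opens to 94 mm and grips with 3 to 60 N. Pads are 16 mm wide; open, the fingers measure 119 mm over their backs; the gripper's body (75 mm by 177 mm) begins 78 mm behind the grasp point.
Start: joints at [-66.853, 36.005, 2.206, 86.941, -1.547, 57.084, -1.146], TCP at [0.294, 0.58, 0.205] pointing down, gripper open.
Joint ranges: [-175.42, 175.42], [-21.48, 121.26], [-71.46, 75.88], [10.55, 141.38], [-63.04, 243.04], [13.31, 113.54], [-168.57, 168.57]. Speed limits (degrees/s): [147.25, 147.25, 180, 180, 180, 180, 180].

INTERFACE

Orientations are given as a 3x3 rotation matrix whose columns are the frame's x, y, z axes.
In Python, from workcell import robot gives the robot as it stands.
- The arm moves only by the tool jog_arm, never from a script. Its argument "deltas" is a list of rows, each an object of numbers: "dx", "dy", "dz": the shift along the world's x, y, z in m; "spin": the turn about the world's z in rad. A call has 1 to 5 rows; each row shifts and turns the pose as measured when the row begins; what a row does not reach is not made up. A row lasts 1/12 s, in which the tool goes at most 41.7 mm and 7.16 degrees, less where a joint would pass 70% of its speed; a pose out of reach is approached as far as the arm can. A call is refused whole if a number of a shift passes 0.0417 or a number of a turn 0.125, either way. A call with a gripper value outside its range is refused whole. "jaw" is the opening in per cent of the stroke, from 0 (shut) to 100 (fully open), set as the call begins (left out, the last holds). The fingers move at their own pace and stop on an object; "newtons" is the grip in N (left out, the last holds). Time passes only in rows, so rows that do not move let the fingers close. It gives the time, the measured TCP pose, the force and the opening at its end, in the units of the state.
- robot.get_obs(): the state, without advancing time (a new reading comes with each control period).
- robot.read_camera(name): name is "side" or "top" or "wrist"; returns (picture, depth): 384x512x3 uint8, red, green, blue; 384x512 float32, m along the optical axis (not along the pixel's ray), 0 where there is no reading.
- robot.camera_model(name): a dict with "fx", "fy", "cx", "cy" (pixels), "extrinsics" (4x4, takes a point from camera to world coordinates). Camera axes: x right, y up, looking along -z (the intrinsics and any distortion apply to the point x, -y, -z); pixel columns grow to the right and rows downward; lengths in m; the calibration is good to about 2 mm. A picture is of the moment at which its call begins: read the wrist's pose just before it. camera_model takes no time and is no camera call; for the wrist camera it gives the pose at the moment of the call.
- robot.sign_off(): hands the job in, once; it reports no verdict.
Trained networks look in the newest picture that a camera, given by its name, has taken for a name from the list of things; names that differ only in an ending like _2 or _b are one class to them, and where a whole thing is asked for, a point or a joint stands for the part that bears it (a point fixed in the world has none). Each returns a list of dicts, best first, with "confidence" (0 to 1); they miss things now and then, are a little off and sometimes report something else, mostly with a low value. They report only what shows in the picture. A call takes as long as a camera call.
- robot.search_frame(query, camera): "bbox" ([left, top, width, height] in pixels, round what is visible of it).
- robot.outline_of(query, camera): "mask" (384x512 bool, what is visible of it) and "bbox" ([left, top, width, height] in pixels, round what is visible of it).
- robot.spot_point(query, camera): "point" ([column, row] in pixels: a listed point, or the origin of a listed thing).
The state is a dict: "clock": time; "joint_pos": joint angles; "joint_velocities": joint speeds; "joint_torque": joint torques, N m; "ee_pos": TCP position; "orientation": TCP orientation; "ft_force": force on the tool from outside, world axes, zero at the start; "wrist_torque": the same for the moment, N m; "gripper_width": finger opening in m.
Only numpy, scipy, OpenCV 4.12 (cv2) and the standard library are available. Lean on these libraries where they do the work, as an engineer would, in place of code of your own. Each camera call takes 0.05 s, during which the arm holds its last target.

TASK

Turn the spice jar on its turntable so that its raised label plate faces the window of the pantry reader. Then take the black snap cap from the counter, press it upright onto the stud on top of the jar until it clicks, and keep pressing after the click until the cap is fully home on its springy rubber seal, with the label still facing the reader. Finish while still holding the cap pressed fully down (do not let go at the end), and leave the bowl, the salt pig and the garlic press where they are.

Things in the scene. Friction and masses are not known exactly. Their poses are not given: they have to be found in the camera images.
- stand: fixed round dark steel turntable, 100 mm diameter, 14 mm high, on the counter; origin: centre of its underside. The jar turns on it about the upright axis only, against light friction (0.06 N m), stays where it is left, and cannot slide or lift off
- jar: white ceramic spice jar, 54 mm diameter for its lowest 66 mm, 44 mm above that, up to its shoulder 76 mm above its underside. Origin: centre of its underside, 14 mm above the counter; z up along its axis; +x points out through the label plate. It starts turned 0.4 to 1.6 rad away from the reader
- label (a point): middle of the outer face of the jar's label plate: a raised steel plate with a paper face, 18 mm wide and 44 mm tall (12 to 56 mm above the jar's underside), standing out to 36 mm from the jar's axis; the only thing that sticks out of the jar's side
- stud_tip (a point): tip of the upright steel stud on the jar's axis, 109 mm above the counter. The stud is 14 mm in diameter, rises 19 mm above the shoulder and tapers to 8 mm at the tip; four sprung steel balls stand out of its sides to 25 mm diameter, 12 mm above the shoulder
- cap: loose black plastic snap cap, plain cylinder 40 mm diameter, 32 mm tall, 30 g, standing mouth down on the counter. Origin: centre of its underside (the mouth); z up. Bore 27 mm wide, 26 mm deep, narrowed to 20 mm by a ridge 2 to 4.5 mm above the mouth
- cap_top (a point): centre of the cap's top. Its height above the jar's shoulder: 46 mm when the cap rests on the balls; pushing down takes 6 to 10 N at 46 to 43 mm, then the ridge passes the balls (click: at 42 to 36 mm the force drops to nothing and the cap is drawn down); meets the seal at 35 mm; fully home at 32 mm, about 9 N
- seal (a joint): springy rubber ring (41 mm outer diameter) round the foot of the stud, on the shoulder: 0 = free, standing 3 mm above the shoulder; 0.003 m = pressed flat. Resists with 3 N at first, 9 N when flat, and pushes back up when the cap is not pressed
- window (a point): centre of the amber window on the front of the pantry reader, a fixed grey block 50 mm deep, 76 mm wide and 80 mm tall; this point is 45 mm above the counter, on the face that looks towards the jar, 90 to 120 mm from the jar's axis. The label faces it when the jar's +x points at this point seen from above
- bowl: bystander: glass bowl, 120 mm rim diameter, 55 mm tall; origin at the centre of its underside
- saltpig: bystander: white ceramic salt pig, 96 mm diameter, 94 mm tall; origin at the centre of its underside
- garlicpress: bystander: black plastic garlic press lying flat, 190 mm long, 36 mm wide, 24 mm tall; origin on the counter, about 10 mm from the middle of its length towards its head, its long side along its x

How it is judged (in metres and radians):
On the way, in this order (a step that is already met when the one before it is completed fails the run):
1. the jar's label plate faces the reader's window (y of window in the frame of jar between -0.022 and 0.022 m and x of window in the frame of jar above 0.05 m), for 0.3 s.
2. the cap is snapped onto the stud, past the click (x of cap in the frame of jar between -0.005 and 0.005 m and y of cap in the frame of jar between -0.005 and 0.005 m and angle between cap's own z axis and vertical below 0.15 rad and z of cap in the frame of jar below 0.0815 m), for 0.1 s.
At the end, for the whole second after the job is handed in: Fingers still on the cap (over 2 N); seal pressed over 1.6 mm; cap underside under 78.3 mm above the jar's, within 5 mm of the axis each way, upright to 0.15 rad; window centre within 22 mm of the jar's x-z plane, on its +x side; bowl, salt pig, garlic press within 30 mm of their starts (all of step 1 and x of cap in the frame of jar between -0.005 and 0.005 m and y of cap in the frame of jar between -0.005 and 0.005 m and angle between cap's own z axis and vertical below 0.15 rad and z of cap in the frame of jar below 0.0783 m and value of joint seal above 0.0016 m and contact force between the fingers and cap above 2 N and distance of each of bowl, saltpig, garlicpress from where it was at the start of the episode below 0.03 m); the arm keeps its last pose, push and grip.
It fails at once if the bowl is pushed away (distance of bowl from where it was at the start of the episode above 0.03 m).
It fails at once if the salt pig is pushed away (distance of saltpig from where it was at the start of the episode above 0.03 m).
It fails at once if the garlic press is pushed away (distance of garlicpress from where it was at the start of the episode above 0.03 m).
It also fails if it takes over 51 s, if anything falls off the work surface, if the arm or the gripper's body presses on something with over 40 N, if the wrist force passes 120 N, or if a joint passes its speed limit or range.

## Working session

There is one attempt and no reset: what is moved stays moved. The work goes in short steps, Python scripts to look and compute and a tool call to move; the robot and the scene stay as the last step left them, time stands still between calls to the robot, and variables do not carry over. Pictures are saved under pics/ and viewed, and the job is handed in when it is done.

Besides the shell and the picture viewer there is one more tool, called after "Call:" as a command line: name --argument value ..., lists and objects as JSON in quotes. jog_arm: Moves the arm, as the interface text tells. Its arguments: {"type":"object","properties":{"deltas":{"type":"array","items":{"type":"object","properties":{"dx":{"type":"number"},"dy":{"type":"number"},"dz":{"type":"number"},"spin":{"type":"number"}}}},"jaw":{"type":"number"},"newtons":{"type":"number"}},"required":["deltas"]}

```bash
mkdir -p pics; ls; cat > h.py <<'E'
from workcell import robot
import numpy as np, cv2
def shot(n,f):
    p,d=robot.read_camera(n); cv2.imwrite('pics/'+f,p[:,:,::-1]); np.save(f'pics/{n}_d.npy',d); np.save(f'pics/{n}_p.npy',p)
    m=robot.camera_model(n); return p,d,m
def cloud(d,m):
    v,u=np.mgrid[0:d.shape[0],0:d.shape[1]]
    P=np.stack([(u-m['cx'])/m['fx']*d,-(v-m['cy'])/m['fy']*d,-d],-1)
    E=np.array(m['extrinsics']); return P@E[:3,:3].T+E[:3,3]
E
python3 - <<'E'
from h import *
print(robot.grip_point_offset)
o=robot.get_obs();print(o)
for n in ['top','side']:
    p,d,m=shot(n,n+'0.png'); print({k:np.round(v,3).tolist() for k,v in m.items()})
print(robot.get_obs()['clock'])
E
```

```text
pics
0.0188
{'clock': 0.0, 'joint_pos': array([-66.85377522,  36.05687346,   2.20265263,  86.99394504,
        -1.54541121,  57.08246886,  -1.14517121]), 'joint_velocities': array([-0.01719619, -0.06388478, -0.04065539, -0.01837235, -0.03812014,
        0.04709709,  0.0642057 ]), 'joint_torque': array([-5.51130393e-05, -5.49739695e+01,  1.14349343e+00, -1.86629838e+01,
       -5.21123246e-02,  2.37741211e-02,  1.63828786e-04]), 'ee_pos': array([0.29393966, 0.57902323, 0.20458872]), 'orientation': array([[ 8.91681354e-01, -7.78089545e-04,  4.52662963e-01],
       [-4.52663630e-01, -1.63232121e-03,  8.91679861e-01],
       [ 4.50845800e-05, -9.99998365e-01, -1.80772323e-03]]), 'ft_force': array([-0.71189818, -0.09967419,  0.19861336]), 'wrist_torque': array([-0.01194513, -0.01581793, -0.01978036]), 'gripper_width': 0.09368155674587565}
{'fx': 430.736, 'fy': 430.736, 'cx': 259.508, 'cy': 194.576, 'extrinsics': [[-0.029, 0.994, -0.106, 0.432], [-1.0, -0.029, 0.001, 0.071], [-0.002, 0.106, 0.994, 1.285], [0.0, 0.0, 0.0, 1.0]]}
{'fx': 461.086, 'fy': 461.086, 'cx': 248.153, 'cy': 190.205, 'extrinsics': [[0.939, 0.192, -0.286, 0.241], [-0.344, 0.574, -0.743, -0.731], [0.021, 0.796, 0.605, 0.755], [0.0, 0.0, 0.0, 1.0]]}
0.1
```

View pics/top0.png

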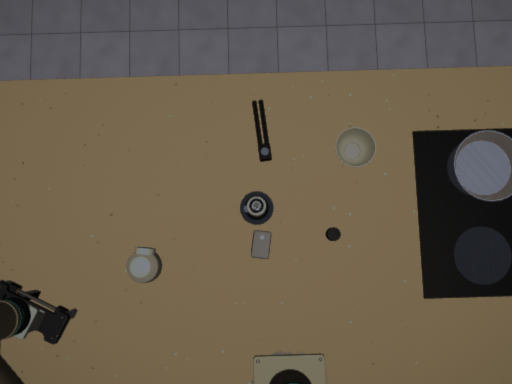

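View pics/side0.png

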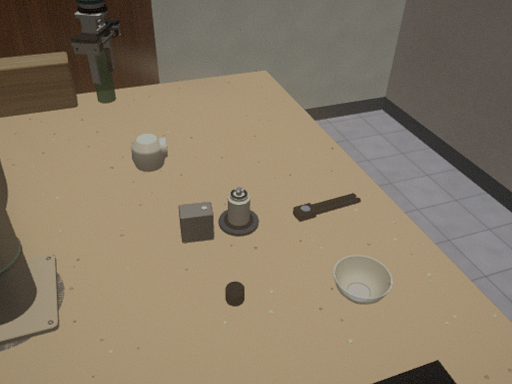

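The top view shows the jar on the turntable at about (256,207) and the reader at (261,244). The cap is at (333,234), the bowl at (355,147), the press at (262,130) and the salt pig at (143,265). Next I'll measure and zoom in.

```bash
python3 - <<'E'
from h import *
ims=[]
for n,(u,v) in {'top':(257,218),'side':(225,215)}.items():
    p=np.load(f'pics/{n}_p.npy')
    c=p[v-40:v+40,u-50:u+50]; ims.append(cv2.resize(c,None,fx=5,fy=5,interpolation=cv2.INTER_CUBIC)[:,:,::-1])
im=np.concatenate(ims,0); im=np.clip(im.astype(float)*1.5,0,255).astype(np.uint8)
cv2.imwrite('pics/z0.png',cv2.resize(im,(375,600)))
for n in ['top','side']:
  d=np.load(f'pics/{n}_d.npy');m=robot.camera_model(n);P=cloud(d,m); np.save(f'pics/{n}_P.npy',P)
  for name,lo,hi,box in [('all',.02,.3,None)]:
    M=(P[...,2]>.012)&(P[...,2]<.3)&(d>0)
    k,L,S,C=cv2.connectedComponentsWithStats(M.astype(np.uint8))
    for i in range(1,k):
      if S[i,4]>25:
        Q=P[L==i]; print(n,C[i].round(),S[i,4],'min',Q.min(0).round(3),'max',Q.max(0).round(3))
  # table plane check
  T=P[(abs(P[...,2])<.012)&(d>0)]; print('table z',np.median(T[:,2]))
for n in ['top','side']:
  for q in ['label','stud_tip','window','cap_top','jar','cap']:
    r=robot.spot_point(q,n); print(n,q,[(np.round(x['point'],1).tolist(),round(x['confidence'],2)) for x in r[:2]]) if r else print(n,q,None)
E
```

```text
top [263. 140.] 425 min [0.669 0.033 0.012] max [0.822 0.081 0.032]
top [356. 145.] 896 min [ 0.637 -0.27   0.012] max [ 0.754 -0.152  0.058]
top [488. 161.] 1168 min [ 0.528 -0.684  0.012] max [ 0.734 -0.494  0.055]
top [256. 207.] 414 min [0.489 0.041 0.012] max [0.565 0.116 0.11 ]
top [333. 234.] 159 min [ 0.427 -0.16   0.012] max [ 0.464 -0.121  0.038]
top [260. 244.] 494 min [0.382 0.041 0.059] max [0.461 0.099 0.086]
top [144. 265.] 1004 min [0.323 0.359 0.026] max [0.423 0.451 0.096]
top [ 34. 293.] 68 min [0.309 0.616 0.201] max [0.329 0.629 0.255]
top [ 74. 312.] 34 min [0.26  0.523 0.203] max [0.28  0.532 0.233]
top [290. 376.] 560 min [ 0.028 -0.061  0.012] max [0.087 0.067 0.14 ]
top [317. 369.] 29 min [ 0.054 -0.093  0.012] max [ 0.074 -0.067  0.016]
table z -0.0010006090263292577
side [85. 44.] 13846 min [-0.053  0.517  0.012] max [1.85  1.749 0.3  ]
side [479.  14.] 2042 min [2.172 0.887 0.012] max [2.213 1.631 0.18 ]
side [149. 151.] 1051 min [0.322 0.353 0.012] max [0.421 0.432 0.094]
side [ 16. 272.] 3578 min [-0.    -0.102  0.012] max [0.102 0.101 0.3  ]
side [239.
[... 349 characters left out ...]
35. 292.] 340 min [ 0.425 -0.163  0.012] max [ 0.463 -0.123  0.035]
side [ 39. 318.] 46 min [ 0.062 -0.094  0.012] max [ 0.08  -0.056  0.015]
side [ 50. 321.] 50 min [ 0.076 -0.098  0.012] max [ 0.101 -0.072  0.015]
table z -0.0002047325323062399
top label [([242.9, 208.1], 0.62)]
top stud_tip [([255.3, 205.0], 0.69)]
top window [([350.8, 148.0], 0.43)]
top cap_top [([331.8, 231.8], 0.46)]
top jar [([251.1, 204.6], 0.55)]
top cap [([333.6, 232.1], 0.64)]
side label [([230.7, 201.8], 0.82), ([241.5, 187.1], 0.36)]
side stud_tip [([239.6, 185.7], 0.97)]
side window [([195.5, 215.6], 0.71)]
side cap_top [([229.2, 287.8], 0.95)]
side jar [([239.4, 219.6], 0.96)]
side cap [([234.4, 296.6], 0.94)]
```

View pics/z0.png

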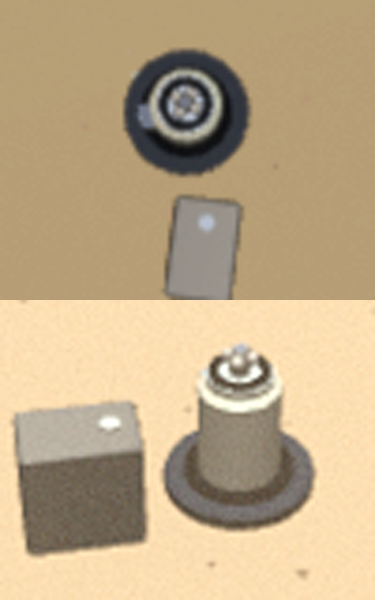

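```bash
python3 - <<'E'
from h import *
for n in ['top','side']:
  P=np.load(f'pics/{n}_P.npy'); d=np.load(f'pics/{n}_d.npy')
  B=lambda x0,x1,y0,y1,z0,z1:P[(P[...,0]>x0)&(P[...,0]<x1)&(P[...,1]>y0)&(P[...,1]<y1)&(P[...,2]>z0)&(P[...,2]<z1)]
  R=B(.36,.475,.02,.12,.074,.088); print(n,'reader top',len(R),cv2.minAreaRect(R[:,:2].astype(np.float32)*1000), R[:,2].mean())
  S=B(.47,.58,.03,.13,.098,.12); print('stud',len(S),S.mean(0),S.min(0),S.max(0))
  S=B(.47,.58,.03,.13,.082,.096); print('shoulder',len(S),S.mean(0),cv2.minEnclosingCircle(S[:,:2].astype(np.float32)))
  S=B(.44,.6,.0,.16,.009,.018); print('stand',len(S),cv2.minEnclosingCircle(S[:,:2].astype(np.float32)))
  S=B(.4,.5,-.2,-.1,.025,.042); print('cap',len(S),S.mean(0),cv2.minEnclosingCircle(S[:,:2].astype(np.float32)))
  S=B(.62,.77,-.3,-.13,.03,.08); print('bowl',cv2.minEnclosingCircle(S[:,:2].astype(np.float32)))
  S=B(.6,.9,.0,.12,.01,.05); print('press',cv2.minAreaRect(S[:,:2].astype(np.float32)*1000))
  # label
  S=B(.47,.58,.03,.13,.03,.074); print('body',len(S))
P=np.load('pics/top_P.npy');
for v in range(198,220): print(v,' '.join('%3d'%(1000*P[v,u,2]) for u in range(240,274)))
E
```

```text
top reader top 457 ((421.4405212402344, 71.29442596435547), (49.39088439941406, 75.60165405273438), 81.2682113647461) 0.0784954142619893
stud 47 [0.52966827 0.08115786 0.10501154] [0.5203458  0.07009933 0.09880635] [0.54003611 0.09192161 0.10980094]
shoulder 162 [0.52807606 0.07936523 0.08910712] ((0.5279744267463684, 0.07978054881095886), 0.024896223098039627)
stand 316 ((0.5292869806289673, 0.0811539888381958), 0.04945966973900795)
cap 149 [ 0.44516933 -0.14040173  0.03022199] ((0.44530782103538513, -0.1404585987329483), 0.01991063356399536)
bowl ((0.6950921416282654, -0.2116159200668335), 0.05998779460787773)
press ((763.0504150390625, 60.40995788574219), (187.43704223632812, 35.545963287353516), 6.654329299926758)
body 38
side reader top 497 ((420.48870849609375, 69.0604248046875), (53.16300582885742, 75.93594360351562), 81.32362365722656) 0.07924038757118262
stud 52 [0.52751066 0.07623148 0.10496829] [0.51773651 0.06594751 0.09867469] [0.53987036 0.08595079 0.10946017]
shoulder 191 [0.52552388 0.07104659 0.08912155] ((0.5278301239013672, 0.07621199637651443), 0.02652196586132049
[... 2760 characters left out ...]
215   0  -4   7   4  10  11   3  12  13  10  15  13  20  49  62  66  69  71  61  49  37  15  11  18   6  13  13   9  10   9   9   5  -6   1
216  -3  -5  10   7   9  11   8  11  16  10  11  11  12  10  11  18  19  22  13   9  13  12  12  15   9   4   8   9   8   3   5   0   0   0
217  -3  -1   0   8  10  10  12   7  10   2  12   9  14  13  10   7  10  15  13  16  13  11  17  11  10   4   4   8   7   8  -4   0   1  -1
218  -4  -3   0  -1   7  10  13   5  10   9   6  11  13   8  15   9   9   9  15  15  11   6  11   9   8   9   5  12   9   9  -3  -3   0  -1
219  -1  -3  -1   1   0   9   9   5   5   8  12  12 1285   9  11  13   8  11  13  15   8  10   9  10  10   5   9   9   6  -3  -4  -2  -1  -2
```

```bash
python3 - <<'E'
from h import *
P=np.load('pics/top_P.npy')
S=P[206:211,244:247].reshape(-1,3); S=S[(S[:,2]>.05)&(S[:,2]<.08)]; print('label top',S.mean(0))
r=S.mean(0)-np.array([.5285,.0795,0]); print(r, np.degrees(np.arctan2(r[1],r[0])))
p,d,m=shot('wrist','w0.png'); print(m['extrinsics'].round(3) if hasattr(m['extrinsics'],'round') else m['extrinsics'], m['fx'])
E
```

```text
label top [0.52399922 0.11268983 0.06829272]
[-0.00450078  0.03318983  0.06829272] 97.72260718845544
[[ 0.454 -0.859 -0.239  0.223]
 [ 0.891  0.437  0.122  0.615]
 [-0.    -0.268  0.963  0.385]
 [ 0.     0.     0.     1.   ]] 318.07759098618976
```

View pics/w0.png

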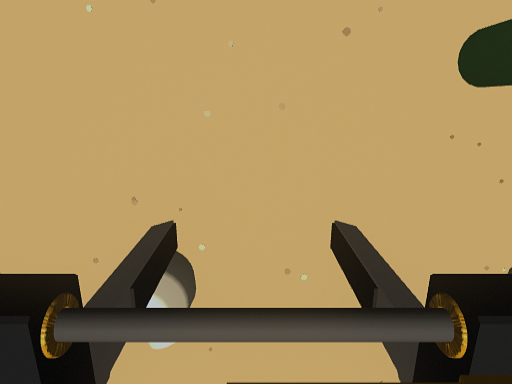

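Call:
jog_arm --deltas '[{"dx":0.015,"dy":-0.035,"dz":-0.002,"spin":-0.12},{"dx":0.015,"dy":-0.035,"dz":-0.002,"spin":-0.12},{"dx":0.015,"dy":-0.035,"dz":-0.002,"spin":-0.12},{"dx":0.015,"dy":-0.035,"dz":-0.002,"spin":-0.12},{"dx":0.015,"dy":-0.035,"dz":-0.002,"spin":-0.12}]' --jaw 80

```text
clock: 1.17
ee_pos: [0.3637, 0.4094, 0.195]
orientation: [[0.473, 0.002, 0.881], [-0.881, 0.011, 0.473], [-0.009, -1.0, 0.007]]
ft_force: [0.5, 0.1, 0.2]
gripper_width: 0.0751
```

Call:
jog_arm --deltas '[{"dx":0.015,"dy":-0.035,"dz":-0.002,"spin":-0.12},{"dx":0.015,"dy":-0.035,"dz":-0.002,"spin":-0.12},{"dx":0.015,"dy":-0.035,"dz":-0.002,"spin":-0.12},{"dx":0.015,"dy":-0.035,"dz":-0.002,"spin":-0.12},{"dx":0.015,"dy":-0.035,"dz":-0.002,"spin":-0.12}]'

```text
clock: 1.58
ee_pos: [0.4411, 0.2265, 0.1864]
orientation: [[-0.132, 0.011, 0.991], [-0.991, 0.011, -0.132], [-0.012, -1.0, 0.01]]
ft_force: [0.7, 0.7, -0.2]
gripper_width: 0.0754
```

Call:
jog_arm --deltas '[{"dx":0.015,"dy":-0.03,"dz":0,"spin":-0.12},{"dx":0.015,"dy":-0.03,"dz":0,"spin":-0.12},{"dx":0.01,"dy":-0.02,"dz":0,"spin":-0.12},{"dx":0.0,"dy":-0.01,"dz":0,"spin":-0.12},{"dx":0,"dy":0}]'

```text
validation failed for argument at $.de...
```

```bash
python3 - <<'E'
from h import *
p,d,m=shot('wrist','w1.png'); np.save('pics/w1_P.npy',cloud(d,m))
for q in ['window','label']:
  r=robot.spot_point(q,'wrist'); print(q,[(np.round(x['point'],1).tolist(),round(x['confidence'],2)) for x in r[:3]])
E
```

```text
window [([249.5, 293.9], 0.9), ([339.4, 281.0], 0.33)]
label [([338.3, 267.8], 0.79), ([509.3, 267.2], 0.46)]
```

View pics/w1.png

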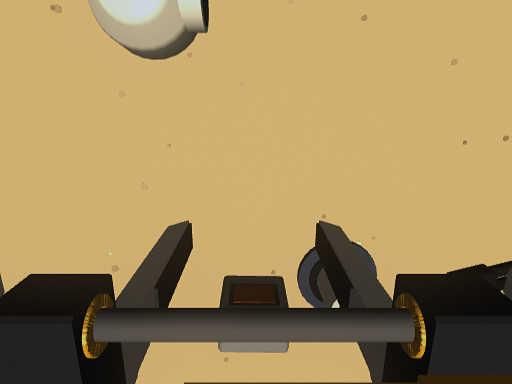

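The jog call was refused, so the arm hasn't moved. The wrist view already shows the amber window at about (254,294), on the reader's wide +y face. The label is near (338,268).

```bash
python3 - <<'E'
from h import *
p=np.load('pics/wrist_p.npy');P=np.load('pics/w1_P.npy')
for (u,v) in [(254,280),(254,290),(254,294),(254,300),(234,294),(276,294),(338,268)]:
  print(u,v,p[v,u],np.median(P[v-1:v+2,u-1:u+2].reshape(-1,3),0).round(4))
R=p.astype(int); M=(R[...,0]>R[...,2]*1.6)&(R[...,0]<130); M[:275]=0;M[308:]=0;M[:,:225]=0;M[:,285:]=0
Q=P[M]; print(M.sum(),Q.mean(0),Q.min(0),Q.max(0))
v,u=np.where(M);print(u.min(),u.max(),v.min(),v.max())
T=np.array([.421,.0705]);a=np.radians(81.3);f=T+.025*np.array([np.cos(a),np.sin(a)]); j=np.array([.5285,.0795]);w=f-j
print('win from box',f,np.hypot(*w),np.degrees(np.arctan2(w[1],w[0])))
E
```

```text
254 280 [46 41 31] [0.4262 0.0844 0.0147]
254 290 [44 28 12] [0.426  0.086  0.0399]
254 294 [45 29 13] [0.4259 0.086  0.0476]
254 300 [41 26 13] [0.4258 0.0865 0.0602]
234 294 [47 29 14] [0.4036 0.0899 0.0486]
276 294 [25 20 13] [0.4507 0.0815 0.0465]
338 268 [24 21 14] [0.4808 0.2179 0.2392]
1053 [0.42553155 0.08682701 0.04823289] [0.39004916 0.0639149  0.00056438] [0.46265627 0.29365258 0.36662059]
225 284 276 305
win from box [0.42478152 0.09521235] 0.1049018629105665 171.38574181151057
```

Call:
jog_arm --deltas '[{"dx":0.018,"dy":-0.03,"dz":0.0,"spin":0.0},{"dx":0.018,"dy":-0.03,"dz":0.0,"spin":0.0},{"dx":0.018,"dy":-0.03,"dz":0.0,"spin":0.0},{"dx":0.018,"dy":-0.03,"dz":-0.01,"spin":0.0},{"dx":0.015,"dy":-0.025,"dz":-0.01,"spin":0.0}]'

```text
clock: 2.15
ee_pos: [0.5285, 0.0924, 0.1676]
orientation: [[-0.099, 0.012, 0.995], [-0.995, 0.02, -0.099], [-0.021, -1.0, 0.01]]
ft_force: [0.5, 0.6, -0.5]
gripper_width: 0.075
```

Call:
jog_arm --deltas '[{"dx":0.0,"dy":-0.01,"dz":-0.01,"spin":0.0},{"dx":0.0,"dy":0.0,"dz":0.0,"spin":0.0},{"dx":0.0,"dy":0.0,"dz":0.0,"spin":0.0}]'

```text
clock: 2.4
ee_pos: [0.5318, 0.0794, 0.1563]
orientation: [[-0.1, 0.014, 0.995], [-0.995, 0.019, -0.101], [-0.02, -1.0, 0.012]]
ft_force: [-0.5, 0.4, 1.1]
gripper_width: 0.0751
```

```bash
python3 - <<'E'
from h import *
o=robot.get_obs(); print(o['ee_pos'],o['orientation'].round(3).tolist(),o['joint_pos'].round(1))
p,d,m=shot('wrist','w2.png'); shot('top','t2.png')
t=cv2.imread('pics/t2.png')[150:280,180:340]; cv2.imwrite('pics/t2z.png',cv2.resize(t,None,fx=4,fy=4))
E
```

```text
[0.53175433 0.07935394 0.15628076] [[-0.1, 0.014, 0.995], [-0.995, 0.019, -0.101], [-0.02, -1.0, 0.012]] [-23.6  31.3  19.  109.3 -16.4  41.1  -0.6]
```

View pics/w2.png

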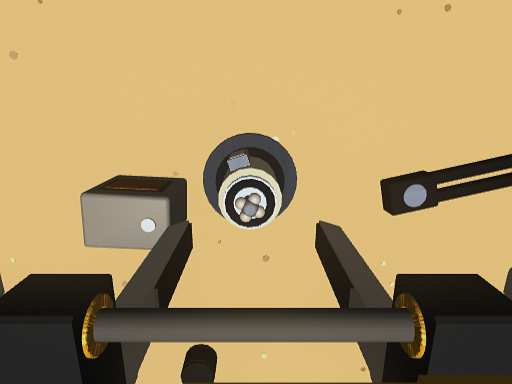

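The wrist view shows the jar centred between the fingers, with its stud tip at (250,208) and the label at (238,160). The window is on the upper side of the reader at (140,185). I'll lower onto the jar.

```bash
python3 - <<'E'
from h import *
d=np.load('pics/wrist_d.npy');m=robot.camera_model('wrist');P=cloud(d,m)
S=P[(abs(P[...,0]-.53)<.05)&(abs(P[...,1]-.08)<.05)&(P[...,2]>.1)&(P[...,2]<.115)];print(len(S),S.mean(0))
S=P[(abs(P[...,0]-.53)<.07)&(abs(P[...,1]-.08)<.07)&(P[...,2]>.084)&(P[...,2]<.093)];print(len(S),S.mean(0),cv2.minEnclosingCircle(S[:,:2].astype(np.float32)))
for u,v in [(238,160),(234,157),(244,157),(140,184)]: print(P[v-1:v+2,u-1:u+2].reshape(-1,3).mean(0))
S=P[(P[...,0]<.48)&(P[...,1]<.12)&(P[...,1]>.02)&(P[...,2]>.074)&(P[...,2]<.088)&(P[...,0]>.37)];print(cv2.minAreaRect(S[:,:2].astype(np.float32)*1000))
E
```

```text
580 [0.52773074 0.08228717 0.10686818]
1011 [0.52831288 0.08626252 0.09037473] ((0.5279536843299866, 0.08128361403942108), 0.02383146993815899)
[0.52109816 0.11354053 0.07080979]
[0.5177498  0.11580525 0.0664919 ]
[0.52639693 0.11549177 0.07032558]
[0.42584957 0.09651404 0.04597994]
((420.229736328125, 71.30581665039062), (49.785709381103516, 75.51556396484375), 81.49876403808594)
```

Call:
jog_arm --deltas '[{"dx":-0.003,"dy":0.0,"dz":-0.03,"spin":0.0},{"dx":0.0,"dy":0.0,"dz":-0.03,"spin":0.0},{"dx":0.0,"dy":0.0,"dz":-0.025,"spin":0.0},{"dx":0.0,"dy":0.0,"dz":-0.01,"spin":0.0},{"dx":0.0,"dy":0.0,"dz":0.0,"spin":0.0}]'

```text
clock: 2.92
ee_pos: [0.53, 0.0931, 0.0629]
orientation: [[-0.081, 0.023, 0.996], [-0.996, 0.027, -0.082], [-0.029, -0.999, 0.021]]
ft_force: [0.2, 0.9, -0.1]
gripper_width: 0.0756
```

Call:
jog_arm --deltas '[{"dx":-0.001,"dy":-0.008,"dz":-0.004,"spin":0.0},{"dx":0.0,"dy":-0.003,"dz":0.0,"spin":0.0},{"dx":0.0,"dy":0.0,"dz":0.0,"spin":0.0}]'

```text
clock: 3.17
ee_pos: [0.5292, 0.0856, 0.0604]
orientation: [[-0.074, 0.024, 0.997], [-0.997, 0.03, -0.075], [-0.031, -0.999, 0.022]]
ft_force: [0.7, 0.6, 0.5]
gripper_width: 0.0748
```

Call:
jog_arm --deltas '[{"dx":-0.001,"dy":-0.006,"dz":-0.003,"spin":0.0},{"dx":0.0,"dy":0.0,"dz":0.0,"spin":0.0},{"dx":0.0,"dy":0.0,"dz":0.0,"spin":0.0}]'

```text
clock: 3.42
ee_pos: [0.5299, 0.0792, 0.0596]
orientation: [[-0.074, 0.029, 0.997], [-0.997, 0.03, -0.075], [-0.032, -0.999, 0.027]]
ft_force: [0.1, 0.3, 0.0]
gripper_width: 0.0752
```

Call:
jog_arm --deltas '[{"dx":-0.002,"dy":0.0,"dz":0.0,"spin":0.0},{"dx":0.0,"dy":0.0,"dz":0.0,"spin":0.0},{"dx":0.0,"dy":0.0,"dz":0.0,"spin":0.0},{"dx":0.0,"dy":0.0,"dz":0.0,"spin":0.0}]' --jaw 40 --newtons 15

```text
clock: 3.75
ee_pos: [0.5297, 0.0788, 0.0608]
orientation: [[-0.075, 0.034, 0.997], [-0.997, 0.03, -0.076], [-0.033, -0.999, 0.031]]
ft_force: [3.3, -0.2, -5.5]
gripper_width: 0.0536
```

Call:
jog_arm --deltas '[{"dx":0.0,"dy":0.0,"dz":0.0,"spin":0.12},{"dx":0.0,"dy":0.0,"dz":0.0,"spin":0.12},{"dx":0.0,"dy":0.0,"dz":0.0,"spin":0.12},{"dx":0.0,"dy":0.0,"dz":0.0,"spin":0.12},{"dx":0.0,"dy":0.0,"dz":0.0,"spin":0.12}]'

```text
clock: 4.17
ee_pos: [0.5306, 0.0791, 0.0608]
orientation: [[0.52, 0.011, 0.854], [-0.854, 0.043, 0.519], [-0.031, -0.999, 0.032]]
ft_force: [0.7, 0.9, -1.2]
gripper_width: 0.0535
```

Call:
jog_arm --deltas '[{"dx":0.0,"dy":0.0,"dz":0.0,"spin":0.12},{"dx":0.0,"dy":0.0,"dz":0.0,"spin":0.12},{"dx":0.0,"dy":0.0,"dz":0.0,"spin":0.12},{"dx":0.0,"dy":0.0,"dz":0.0,"spin":0.12},{"dx":0.0,"dy":0.0,"dz":0.0,"spin":0.08}]'

```text
clock: 4.58
ee_pos: [0.531, 0.0799, 0.0608]
orientation: [[0.905, -0.015, 0.425], [-0.424, 0.043, 0.905], [-0.032, -0.999, 0.033]]
ft_force: [-0.1, 1.5, -0.6]
gripper_width: 0.0538
```

Call:
jog_arm --deltas '[{"dx":0.0,"dy":0.0,"dz":0.0,"spin":0.0},{"dx":0.0,"dy":0.0,"dz":0.0,"spin":0.0}]'

```text
clock: 4.75
ee_pos: [0.531, 0.0799, 0.0608]
orientation: [[0.905, -0.016, 0.424], [-0.423, 0.043, 0.905], [-0.033, -0.999, 0.033]]
ft_force: [0.4, 1.1, 0.6]
gripper_width: 0.0534
```

```bash
python3 - <<'E'
from h import *
p,d,m=shot('wrist','w3.png');P=cloud(d,m); np.save('pics/w3_P.npy',P)
for q in ['window','label']:
  r=robot.spot_point(q,'wrist'); print(q,[(np.round(x['point'],1).tolist(),round(x['confidence'],2)) for x in r[:3]])
E
```

```text
window [([198.4, 58.0], 0.86)]
label [([233.7, 171.1], 0.87)]
```

View pics/w3.png

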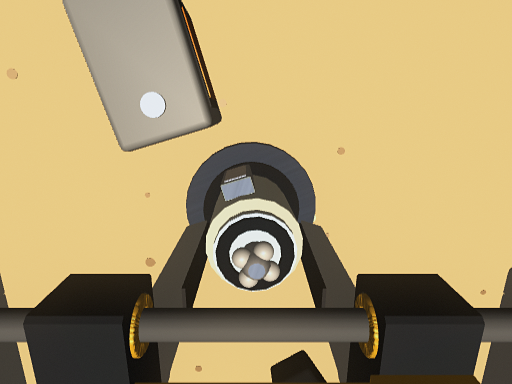

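```bash
python3 - <<'E'
from h import *
P=np.load('pics/w3_P.npy')
S=P[183:196,228:250].reshape(-1,3); S=S[(S[:,2]>.062)&(S[:,2]<.076)]; print(len(S),S.mean(0),S.min(0),S.max(0))
T=P[205:292,200:305].reshape(-1,3);A=T[(T[:,2]>.084)&(T[:,2]<.093)];c=cv2.minEnclosingCircle(A[:,:2].astype(np.float32));print(c)
B=T[(T[:,2]>.1)&(T[:,2]<.115)];print(len(B),B.mean(0))
for c in [c[0],B.mean(0)[:2],(.5285,.08)]:
  r=S.mean(0)[:2]-c;w=np.array([.4255,.096])-c; print(np.degrees(np.arctan2(r[1],r[0])),np.degrees(np.arctan2(w[1],w[0])))
W=P[58,195:215];print(W.round(3).tolist()[::4])
E
```

```text
286 [0.49801205 0.08496285 0.07028275] [0.49262856 0.07803212 0.06851072] [0.50355679 0.09170156 0.07201999]
((0.5290521383285522, 0.07830405980348587), 0.028911825269460678)
1501 [0.52638289 0.08066766 0.10641402]
167.8922779859887 170.30244659744554
171.39109565951534 171.3582283080977
170.7544377167856 171.17025533209093
[[0.427, 0.095, 0.068], [0.426, 0.096, 0.058], [0.417, 0.096, 0.004], [0.417, 0.098, -0.0], [0.418, 0.101, -0.0]]
```

Label azimuth is about 170.8° and the window about 171.2°, so they're aligned. I'll release and rise.

Call:
jog_arm --deltas '[{"dx":0.0,"dy":0.0,"dz":0.0,"spin":0.0},{"dx":0.0,"dy":0.0,"dz":0.0,"spin":0.0},{"dx":0.0,"dy":0.0,"dz":0.0,"spin":0.0},{"dx":0.0,"dy":0.0,"dz":0.0,"spin":0.0}]' --jaw 80

```text
clock: 5.23
ee_pos: [0.5306, 0.0798, 0.0606]
orientation: [[0.904, -0.016, 0.427], [-0.426, 0.042, 0.904], [-0.032, -0.999, 0.032]]
ft_force: [-0.8, -0.9, 0.8]
gripper_width: 0.0744
```

Call:
jog_arm --deltas '[{"dx":0.0,"dy":0.0,"dz":0.03,"spin":0.0},{"dx":0.0,"dy":0.0,"dz":0.03,"spin":0.0},{"dx":0.0,"dy":0.0,"dz":0.03,"spin":0.0},{"dx":0.0,"dy":0.0,"dz":0.02,"spin":0.0},{"dx":0.0,"dy":0.0,"dz":0.0,"spin":0.0}]'

```text
clock: 5.65
ee_pos: [0.5273, 0.0795, 0.1726]
orientation: [[0.903, -0.023, 0.428], [-0.427, 0.042, 0.903], [-0.038, -0.999, 0.028]]
ft_force: [0.9, 0.4, 0.3]
gripper_width: 0.0753
```

Call:
jog_arm --deltas '[{"dx":-0.013,"dy":-0.034,"dz":0.0,"spin":0.0},{"dx":-0.013,"dy":-0.034,"dz":0.0,"spin":0.0},{"dx":-0.013,"dy":-0.034,"dz":0.0,"spin":0.0},{"dx":-0.013,"dy":-0.034,"dz":-0.01,"spin":0.0},{"dx":-0.013,"dy":-0.034,"dz":-0.01,"spin":0.0}]'

```text
clock: 6.07
ee_pos: [0.4646, -0.0847, 0.1536]
orientation: [[0.911, -0.012, 0.412], [-0.411, 0.047, 0.91], [-0.03, -0.999, 0.038]]
ft_force: [1.2, -0.9, 0.2]
gripper_width: 0.0756
```

Call:
jog_arm --deltas '[{"dx":-0.01,"dy":-0.025,"dz":-0.01,"spin":0.0},{"dx":-0.005,"dy":-0.015,"dz":-0.01,"spin":0.0},{"dx":0.0,"dy":0.0,"dz":0.0,"spin":0.0}]'

```text
clock: 6.32
ee_pos: [0.4423, -0.1342, 0.1298]
orientation: [[0.906, -0.018, 0.423], [-0.422, 0.045, 0.905], [-0.036, -0.999, 0.033]]
ft_force: [0.8, -0.1, -0.2]
gripper_width: 0.0753
```

```bash
python3 - <<'E'
from h import *
o=robot.get_obs();print(o['ee_pos'],o['orientation'].round(3).tolist())
p,d,m=shot('wrist','w4.png');P=cloud(d,m);
r=robot.spot_point('cap_top','wrist'); print(r[:1]) 
S=P[(abs(P[...,0]-.445)<.05)&(abs(P[...,1]+.14)<.05)&(P[...,2]>.027)&(P[...,2]<.038)];print(len(S),S.mean(0),cv2.minEnclosingCircle(S[:,:2].astype(np.float32)))
E
```

```text
[ 0.4423235  -0.13423785  0.12975022] [[0.906, -0.018, 0.423], [-0.422, 0.045, 0.905], [-0.036, -0.999, 0.033]]
[{'point': [242.2, 204.3], 'confidence': 0.74}]
1425 [ 0.44386191 -0.140095    0.03281143] ((0.44441208243370056, -0.14044493436813354), 0.0199222844094038)
```

View pics/w4.png

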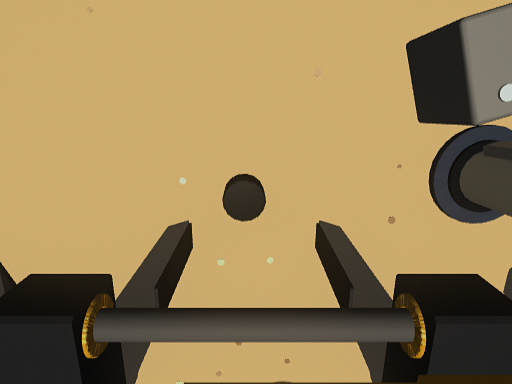

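The cap is at (244,197) in the wrist view, which works out to (0.4445, -0.1408). Lowering in stages.

Call:
jog_arm --deltas '[{"dx":0.002,"dy":-0.006,"dz":-0.025,"spin":0.0},{"dx":0.0,"dy":0.0,"dz":-0.025,"spin":0.0},{"dx":0.0,"dy":0.0,"dz":-0.025,"spin":0.0},{"dx":0.0,"dy":0.0,"dz":0.0,"spin":0.0},{"dx":0.0,"dy":0.0,"dz":0.0,"spin":0.0}]'

```text
clock: 6.83
ee_pos: [0.4547, -0.1286, 0.0567]
orientation: [[0.913, -0.005, 0.409], [-0.408, 0.049, 0.912], [-0.025, -0.999, 0.042]]
ft_force: [0.5, -0.4, 0.2]
gripper_width: 0.0753
```

Call:
jog_arm --deltas '[{"dx":-0.01,"dy":-0.012,"dz":0.0,"spin":0.0},{"dx":0.0,"dy":0.0,"dz":0.0,"spin":0.0},{"dx":0.0,"dy":0.0,"dz":0.0,"spin":0.0}]'

```text
clock: 7.08
ee_pos: [0.4484, -0.1366, 0.0597]
orientation: [[0.915, -0.001, 0.402], [-0.402, 0.05, 0.914], [-0.021, -0.999, 0.045]]
ft_force: [0.5, -0.5, 0.0]
gripper_width: 0.075
```

Call:
jog_arm --deltas '[{"dx":-0.005,"dy":-0.005,"dz":-0.015,"spin":0.0},{"dx":-0.004,"dy":-0.005,"dz":-0.015,"spin":0.0},{"dx":-0.001,"dy":-0.002,"dz":-0.01,"spin":0.0},{"dx":0.0,"dy":0.0,"dz":0.0,"spin":0.0},{"dx":0.0,"dy":0.0,"dz":0.0,"spin":0.0}]'

```text
clock: 7.5
ee_pos: [0.4462, -0.146, 0.024]
orientation: [[0.917, 0.013, 0.398], [-0.398, 0.048, 0.916], [-0.007, -0.999, 0.05]]
ft_force: [0.4, 0.2, 0.1]
gripper_width: 0.0753
```

Call:
jog_arm --deltas '[{"dx":-0.002,"dy":0.005,"dz":-0.006,"spin":0.0},{"dx":-0.002,"dy":0.0,"dz":-0.006,"spin":0.0},{"dx":0.0,"dy":0.0,"dz":0.0,"spin":0.0},{"dx":0.0,"dy":0.0,"dz":0.0,"spin":0.0}]'

```text
clock: 7.83
ee_pos: [0.4443, -0.1391, 0.0128]
orientation: [[0.918, 0.017, 0.396], [-0.396, 0.048, 0.917], [-0.004, -0.999, 0.051]]
ft_force: [0.3, -0.4, 0.2]
gripper_width: 0.0751
```

Call:
jog_arm --deltas '[{"dx":0.0,"dy":-0.001,"dz":-0.004,"spin":0.0},{"dx":0.0,"dy":0.0,"dz":0.0,"spin":0.0},{"dx":0.0,"dy":0.0,"dz":0.0,"spin":0.0}]'

```text
clock: 8.08
ee_pos: [0.4446, -0.14, 0.0087]
orientation: [[0.918, 0.017, 0.395], [-0.396, 0.048, 0.917], [-0.003, -0.999, 0.051]]
ft_force: [0.8, -0.0, 0.6]
gripper_width: 0.0752
```

Call:
jog_arm --deltas '[{"dx":0.0,"dy":0.0,"dz":0.0,"spin":0.0},{"dx":0.0,"dy":0.0,"dz":0.0,"spin":0.0},{"dx":0.0,"dy":0.0,"dz":0.0,"spin":0.0},{"dx":0.0,"dy":0.0,"dz":0.0,"spin":0.0},{"dx":0.0,"dy":0.0,"dz":0.0,"spin":0.0}]' --jaw 20 --newtons 40

```text
clock: 8.5
ee_pos: [0.4448, -0.1404, 0.0089]
orientation: [[0.918, 0.018, 0.396], [-0.396, 0.048, 0.917], [-0.003, -0.999, 0.051]]
ft_force: [-0.2, 0.1, 0.9]
gripper_width: 0.0452
```

Still closing.

Call:
jog_arm --deltas '[{"dx":0.0,"dy":0.0,"dz":0.0,"spin":0.0},{"dx":0.0,"dy":0.0,"dz":0.0,"spin":0.0},{"dx":0.0,"dy":0.0,"dz":0.0,"spin":0.0}]'

```text
clock: 8.75
ee_pos: [0.4448, -0.1404, 0.0091]
orientation: [[0.918, 0.018, 0.396], [-0.396, 0.048, 0.917], [-0.003, -0.999, 0.051]]
ft_force: [0.3, 0.2, -0.7]
gripper_width: 0.0394
```

Call:
jog_arm --deltas '[{"dx":0.0,"dy":0.0,"dz":0.03,"spin":0.0},{"dx":0.0,"dy":0.0,"dz":0.035,"spin":0.0},{"dx":0.0,"dy":0.0,"dz":0.035,"spin":0.0},{"dx":0.0,"dy":0.0,"dz":0.03,"spin":0.0},{"dx":0.0,"dy":0.0,"dz":0.02,"spin":0.0}]'

```text
clock: 9.17
ee_pos: [0.439, -0.1384, 0.1592]
orientation: [[0.918, 0.003, 0.396], [-0.396, 0.053, 0.917], [-0.018, -0.999, 0.05]]
ft_force: [0.1, 0.6, -0.8]
gripper_width: 0.0398
```

Call:
jog_arm --deltas '[{"dx":0.014,"dy":0.035,"dz":0.0,"spin":0.0},{"dx":0.014,"dy":0.035,"dz":0.0,"spin":0.0},{"dx":0.014,"dy":0.035,"dz":0.0,"spin":0.0},{"dx":0.014,"dy":0.035,"dz":0.0,"spin":0.0},{"dx":0.014,"dy":0.035,"dz":0.0,"spin":0.0}]'

```text
clock: 9.58
ee_pos: [0.5112, 0.0296, 0.166]
orientation: [[0.908, 0.015, 0.418], [-0.419, 0.044, 0.907], [-0.004, -0.999, 0.046]]
ft_force: [0.7, -0.1, -0.5]
gripper_width: 0.0396
```

Call:
jog_arm --deltas '[{"dx":0.012,"dy":0.03,"dz":0.0,"spin":0.0},{"dx":0.005,"dy":0.015,"dz":0.0,"spin":0.0},{"dx":0.0,"dy":0.0,"dz":0.0,"spin":0.0},{"dx":0.0,"dy":0.0,"dz":0.0,"spin":0.0}]'

```text
clock: 9.92
ee_pos: [0.5301, 0.0879, 0.166]
orientation: [[0.914, 0.017, 0.405], [-0.406, 0.049, 0.913], [-0.004, -0.999, 0.052]]
ft_force: [-0.0, -0.4, -0.1]
gripper_width: 0.0398
```

Call:
jog_arm --deltas '[{"dx":-0.001,"dy":-0.008,"dz":-0.01,"spin":0.0},{"dx":0.0,"dy":0.0,"dz":-0.01,"spin":0.0},{"dx":0.0,"dy":0.0,"dz":-0.01,"spin":0.0},{"dx":0.0,"dy":0.0,"dz":0.0,"spin":0.0},{"dx":0.0,"dy":0.0,"dz":0.0,"spin":0.0}]'

```text
clock: 10.33
ee_pos: [0.5268, 0.0737, 0.1337]
orientation: [[0.911, 0.015, 0.411], [-0.412, 0.046, 0.91], [-0.006, -0.999, 0.048]]
ft_force: [0.8, 0.1, 0.4]
gripper_width: 0.0398
```

```bash
python3 - <<'E'
from h import *
o=robot.get_obs();print(o['ee_pos'])
p,d,m=shot('wrist','w5.png');p2,d2,m2=shot('side','s5.png')
s=cv2.resize(p2[130:250,180:310][:,:,::-1],None,fx=4,fy=4,interpolation=cv2.INTER_CUBIC);cv2.imwrite('pics/s5z.png',s)
E
```

```text
[0.52684471 0.07372083 0.13365774]
```

View pics/w5.png

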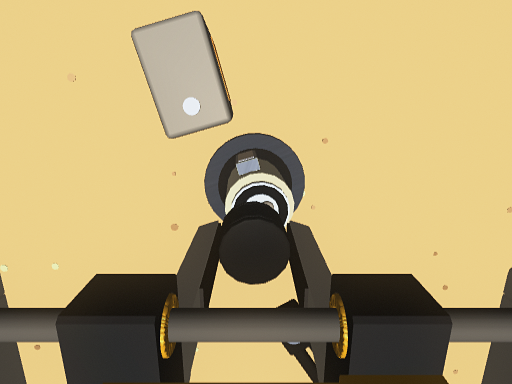

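View pics/s5z.png

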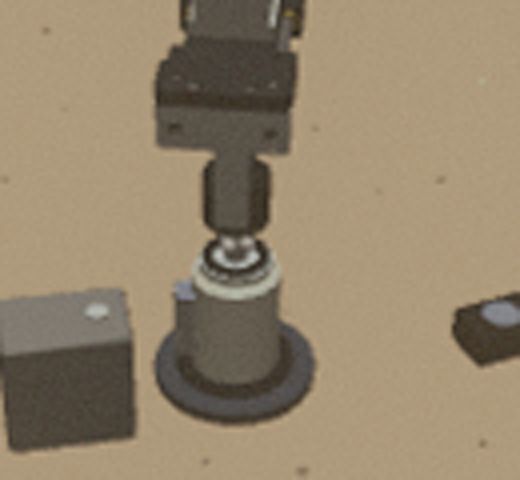

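The cap is held upright with its top at (255,250) in the wrist view, and the label still points at the reader. Next I'll check where the cap sits relative to the jar.

```bash
python3 - <<'E'
from h import *
d=np.load('pics/wrist_d.npy');m=robot.camera_model('wrist');P=cloud(d,m);p=np.load('pics/wrist_p.npy')
M=np.zeros(d.shape,bool);M[215:285,218:292]=1
Z=P[...,2]; A=P[M&(Z>.150)&(Z<.166)&(p.max(2)<60)]
print(len(A),np.median(A[:,2]),cv2.minEnclosingCircle(A[:,:2].astype(np.float32)),A.mean(0))
c=robot.spot_point('cap_top','wrist');print(c[:1])
u,v=map(int,map(round,c[0]['point']));print(P[v,u])
# stand & label
S=P[(abs(P[...,0]-.529)<.06)&(abs(P[...,1]-.08)<.06)&(Z>.008)&(Z<.018)];print('stand',cv2.minEnclosingCircle(S[:,:2].astype(np.float32)))
L=P[160:176,237:259].reshape(-1,3);L=L[(L[:,2]>.062)&(L[:,2]<.076)];print('label',L.mean(0))
E
```

```text
3969 0.1572787596288419 ((0.5252692699432373, 0.07358221709728241), 0.02175491489470005) [0.52417982 0.07384021 0.15706905]
[{'point': [251.5, 253.8], 'confidence': 0.73}]
[0.52540972 0.07170467 0.15885179]
stand ((0.5283172726631165, 0.08032071590423584), 0.0499005988240242)
label [0.4978826  0.08411462 0.07054459]
```

Call:
jog_arm --deltas '[{"dx":0.0025,"dy":0.006,"dz":0.0,"spin":0.0},{"dx":0.0,"dy":0.0,"dz":0.0,"spin":0.0},{"dx":0.0,"dy":0.0,"dz":0.0,"spin":0.0}]'

```text
clock: 10.73
ee_pos: [0.5311, 0.0813, 0.1354]
orientation: [[0.912, 0.018, 0.41], [-0.411, 0.047, 0.911], [-0.003, -0.999, 0.05]]
ft_force: [0.8, -0.6, -0.7]
gripper_width: 0.0398
```

Call:
jog_arm --deltas '[{"dx":-0.001,"dy":0.0,"dz":-0.005,"spin":0.0},{"dx":0.0,"dy":0.0,"dz":-0.005,"spin":0.0},{"dx":0.0,"dy":0.0,"dz":0.0,"spin":0.0},{"dx":0.0,"dy":0.0,"dz":0.0,"spin":0.0}]'

```text
clock: 11.07
ee_pos: [0.5304, 0.0822, 0.1249]
orientation: [[0.912, 0.019, 0.409], [-0.41, 0.047, 0.911], [-0.002, -0.999, 0.051]]
ft_force: [0.4, 1.5, -0.2]
gripper_width: 0.0396
```

Call:
jog_arm --deltas '[{"dx":-0.0015,"dy":-0.0025,"dz":0.0,"spin":0.0},{"dx":0.0,"dy":0.0,"dz":0.0,"spin":0.0},{"dx":0.0,"dy":0.0,"dz":0.0,"spin":0.0}]'

```text
clock: 11.32
ee_pos: [0.5284, 0.0793, 0.1245]
orientation: [[0.912, 0.019, 0.409], [-0.41, 0.047, 0.911], [-0.002, -0.999, 0.051]]
ft_force: [-0.3, 0.2, -1.4]
gripper_width: 0.04
```

Centred. Now down to the balls.

Call:
jog_arm --deltas '[{"dx":0.0,"dy":0.0,"dz":-0.004,"spin":0.0},{"dx":0.0,"dy":0.0,"dz":-0.004,"spin":0.0},{"dx":0.0,"dy":0.0,"dz":0.0,"spin":0.0},{"dx":0.0,"dy":0.0,"dz":0.0,"spin":0.0}]'

```text
clock: 11.65
ee_pos: [0.5286, 0.079, 0.1159]
orientation: [[0.912, 0.019, 0.41], [-0.41, 0.047, 0.911], [-0.002, -0.999, 0.051]]
ft_force: [-0.7, 0.3, 0.3]
gripper_width: 0.0397
```

Call:
jog_arm --deltas '[{"dx":0.0,"dy":0.0,"dz":-0.004,"spin":0.0},{"dx":0.0,"dy":0.0,"dz":-0.004,"spin":0.0}]'

```text
clock: 11.82
ee_pos: [0.5299, 0.08, 0.1089]
orientation: [[0.912, 0.022, 0.41], [-0.41, 0.049, 0.911], [0.0, -0.999, 0.053]]
ft_force: [-0.1, 2.2, 2.2]
gripper_width: 0.0395
```

Call:
jog_arm --deltas '[{"dx":0.0,"dy":0.0,"dz":-0.004,"spin":0.0},{"dx":0.0,"dy":0.0,"dz":-0.003,"spin":0.0}]'

```text
clock: 11.98
ee_pos: [0.5297, 0.0804, 0.1013]
orientation: [[0.912, 0.022, 0.409], [-0.41, 0.049, 0.911], [0.0, -0.999, 0.053]]
ft_force: [-0.3, 0.1, 4.3]
gripper_width: 0.0397
```

Call:
jog_arm --deltas '[{"dx":0.0,"dy":0.0,"dz":-0.003,"spin":0.0},{"dx":0.0,"dy":0.0,"dz":-0.003,"spin":0.0},{"dx":0.0,"dy":0.0,"dz":-0.003,"spin":0.0}]'

```text
clock: 12.23
ee_pos: [0.53, 0.0804, 0.0986]
orientation: [[0.912, 0.023, 0.409], [-0.41, 0.048, 0.911], [0.002, -0.999, 0.053]]
ft_force: [-9.7, -0.6, 36.4]
gripper_width: 0.0396
```

Call:
jog_arm --deltas '[{"dx":0.0,"dy":0.0,"dz":-0.001,"spin":0.0},{"dx":0.0,"dy":0.0,"dz":-0.001,"spin":0.0}]'

```text
clock: 12.4
ee_pos: [0.5298, 0.0804, 0.0996]
orientation: [[0.912, 0.025, 0.409], [-0.41, 0.048, 0.911], [0.003, -0.999, 0.054]]
ft_force: [-1.9, -0.9, 6.4]
gripper_width: 0.0395
```

```bash
python3 - <<'E'
from h import *
o=robot.get_obs();print(o['ee_pos'],o['ft_force'],o['clock'])
p,d,m=shot('wrist','w6.png');p2,d2,m2=shot('side','s6.png')
s=cv2.resize(p2[130:250,180:310][:,:,::-1],None,fx=4,fy=4,interpolation=cv2.INTER_CUBIC);cv2.imwrite('pics/s6z.png',s)
print(robot.get_obs()['ft_force'])
P=cloud(d,m);Z=P[...,2]
M=np.zeros(d.shape,bool);M[215:300,200:310]=1
A=P[M&(Z>.112)&(Z<.132)&(p.max(2)<60)]
print(len(A),np.median(A[:,2]),cv2.minEnclosingCircle(A[:,:2].astype(np.float32)))
L=P[(Z>.066)&(Z<.074)&(P[...,0]<.508)&(P[...,0]>.485)&(P[...,1]>.06)&(P[...,1]<.11)];print('label',len(L),L.mean(0))
r=L.mean(0)[:2]-[.5285,.08];print(np.degrees(np.arctan2(r[1],r[0])))
E
```

```text
[0.52977396 0.08038528 0.09958458] [-1.88573342 -0.91714191  6.39999744] 12.4
[-2.28041419 -0.18188162  7.58126519]
4296 0.12273692587385865 ((0.5272648930549622, 0.08494552969932556), 0.02757377363741398)
label 518 [0.4983089  0.08394898 0.06999446]
172.54803973372765
```

View pics/w6.png

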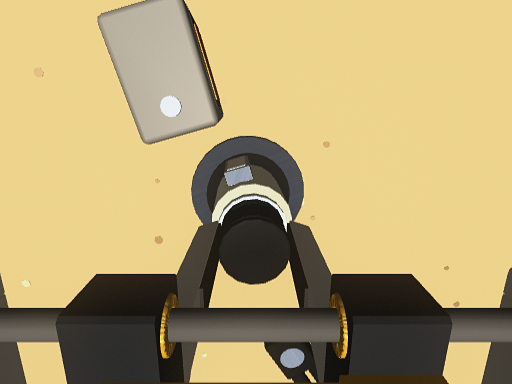

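View pics/s6z.png

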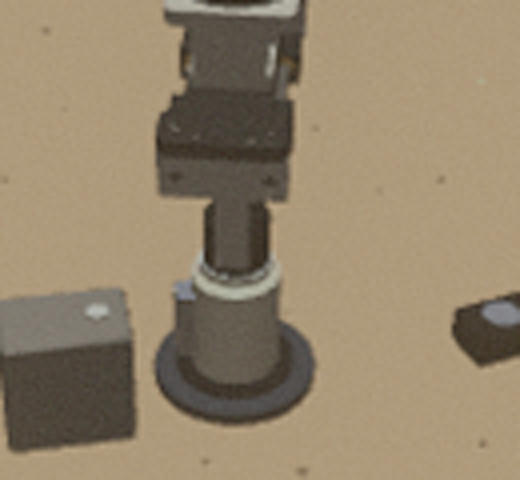

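The cap is clicked on and the label is at about 172°, but only ~7 N is on the seal. I'll press firmer.

Call:
jog_arm --deltas '[{"dx":0.0,"dy":0.0,"dz":-0.002,"spin":0.0},{"dx":0.0,"dy":0.0,"dz":-0.002,"spin":0.0}]'

```text
clock: 12.67
ee_pos: [0.5299, 0.0804, 0.0987]
orientation: [[0.912, 0.026, 0.409], [-0.41, 0.047, 0.911], [0.004, -0.999, 0.054]]
ft_force: [-6.7, -0.7, 28.1]
gripper_width: 0.0397
```

```bash
python3 - <<'E'
from h import *
for i in range(4):
  robot.read_camera('top'); o=robot.get_obs();print(o['ee_pos'],o['ft_force'],o['clock'])
E
```

```text
[0.5298991  0.08040764 0.09872986] [-5.53357569 -1.53350827 22.19692105] 12.7167
[0.52992973 0.08038353 0.09874287] [-5.5291833  -0.13219949 22.44551357] 12.7667
[0.52992298 0.0803929  0.09874503] [-6.06662675 -0.39896031 22.25396326] 12.8167
[0.52992343 0.08040127 0.09874772] [-5.50089928 -0.45706294 21.94629968] 12.8667
```

The press holds steady at 22 N and the height has stopped changing, so the seal is flat. Handing in.

```bash
python3 - <<'E'
from h import *
print(robot.sign_off())
E
```

```text
the job is handed in; nothing more can be done
None
```

I turned the jar so its label faces the reader, snapped the cap onto the stud and pressed it fully home. I handed in at about 12.9 s, still gripping and pressing; sign-off gives no verdict.

**Label:** The last reading put it at about 172°, with the window at about 171°. I took it just before the final firmer press and did not repeat it.

**Cap:**
- The push force stayed steady at about 22 N, well above the 9 N that flattens the seal. The tool height had stopped changing at 0.0987 m.
- The cap top measured 0.1227 m just before that last press, against 0.122 m for fully home.
- The tool, and so the cap, leaned about 0.06 rad, against a limit of 0.15 rad.

**Disagreements and gaps:**
- **Reader:** Its amber window turned out to be on its wide left (+y) face. That face does not look straight at the jar, so I aimed at the window point I had measured.
- **Side force:** About 5.5 N of sideways force remained at the end.
- **Cap centring:** The last camera estimate of the cap's centre was about 5 mm off, but it was distorted by the fingers. I relied on the tool position, about 1.5 mm from the jar axis.
- **Bystanders:** I never touched the bowl, salt pig or garlic press, but I did not measure their positions again at the end.

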